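# Bolt a lacquer disc into its polishing jig

### The job

A wooden spacer board still lies on the big rose lacquer disc in the polishing jig, in the way of the bolt. Lift it off and set it down gently and squarely on top of the pile of spacer boards on the green base, then slide the jig's bolt across over the disc's rim until its tip is fully home in the keeper. Do not press on the lacquer or shift the disc, and leave everything else where it is.

Things in the scene. Friction and masses are not known exactly. Their poses are not given: they have to be found in the camera images.
- jig: fixed plywood polishing jig. Origin on the table's surface under the disc's centre. Plate 16 mm thick, x -105 to +115, y -105 to +105 mm, with an arm under the bolt to y = +255. Bolt along y at x = +86. From y = +70 to +255 the bolt lies in a slotted barrel, top 46 mm above the table, 34 mm wide. Two aluminium rim lips, tops 42 mm above the table, x -101 to -55, y +/-(47 to 77) mm.
- keeper (a point): mouth of the steel keeper, on the bolt's line at jig x +86, y -46 mm, 37 mm above the table. The keeper reaches from here 30 mm along the jig's -y; its twin, the bolt's guide, stands at jig y +46 to +70 mm. Both are 54 mm high above the table and 22 mm wide (jig x). Axes as the jig's.
- bolt (a joint): travel of the bolt in m: 0 drawn back, 0.130 fully home against its stop with the tip 26 mm inside the keeper; starts between 0 and 0.02. It grows as the handle moves along the jig's -y. Slides with about 3 N of friction and some damping (about 8 N per m/s) and stays where it is left. The spacer board on the disc blocks it.
- bolt_handle (a point): centre of the black upright paddle handle on the bolt: 34 mm along the jig's x, 12 mm along y, from 15 mm below to 15 mm above this point, which is 82 mm above the table. Below the paddle a brass stem 12 x 10 mm. It moves with the bolt and is pushed along the jig's -y.
- disc: rose lacquer disc with a dark inlaid centre, 172 mm across, 10 mm thick, 0.3 kg, loose in the jig under the lips; origin at the centre of its underside, 16 mm above the table (its top at 26 mm)
- spacer_mid (a point): centre of the spacer board to be moved: plain brown wood 220 mm (its x) x 44 mm (its y) x 16 mm (its z), about 0.11 kg, lying flat on the disc, its x roughly along the jig's x; this point is 34 mm above the table at the start
- spacer: the same spacer board; origin at the centre of its underside
- pile_top (a point): centre of the upper face of the pile, 44 mm above the table: two loose spacer boards like the first, lying flat one on the other on a fixed green base board (250 x 80 x 12 mm) ; the boards' 220 mm length lies along this x, their 44 mm width along this y. A board laid on top has its centre 8 mm above this point.
- disc_stack: bystander: stack of four small rose lacquer discs, 124 mm across, 36 mm high; origin at the centre of its underside. It and the pile may change places
- lacquer_jar: bystander: closed amber jar, 68 mm across, 90 mm high; origin at the centre of its underside
- brush: bystander: brush 180 mm long lying on the table; origin at the underside of its middle
- spatula: bystander: spatula 190 mm long lying on the table; origin at the underside of its middle
- sanding_block: bystander: cork sanding block 100 x 60 x 32 mm; origin at the centre of its underside
Things that resemble listed ones, but are neither listed nor needed, are in the scene too. Leave any turquoise or yellow look-alike of the disc alone.

How it is judged (in metres and radians):
On the way, in this order (a step that is already met when the one before it is completed fails the run):
1. the spacer board lies released, flat and square on top of the pile (x of spacer_mid in the frame of pile_top between -0.03 and 0.03 m and y of spacer_mid in the frame of pile_top between -0.02 and 0.02 m and z of spacer_mid in the frame of pile_top between 0.004 and 0.013 m and angle between spacer_mid's own z axis and vertical below 0.06 rad and angle between the x axis of spacer_mid and the x axis of pile_top, either way round below 0.15 rad and contact force between the fingers and spacer below 0.05 N and linear speed of spacer below 0.02 m/s), for 0.2 s.
2. the bolt is fully home in the keeper (value of joint bolt above 0.126 m), for 0.2 s.
At the end, for the whole second after the job is handed in: The spacer board rests released on the pile: centre within 30 mm along and 20 mm across the pile's centre, flat, within 0.15 rad of its direction; the bolt's travel is over 126 mm of 130 mm; the disc lies flat within 10 mm of the jig's centre (all of step 1 and value of joint bolt above 0.126 m and horizontal distance between disc and jig below 0.01 m and angle between disc's own z axis and vertical below 0.05 rad); the robot touches nothing.
It fails at once if the spacer board is dropped (falls untouched faster than 0.5 m/s) (contact force between the fingers and spacer below 0.05 N and linear speed of spacer above 0.5 m/s).
It fails at once if the robot presses on the lacquer disc with more than 15 N (contact force between any of the fingers, the arm and disc above 15 N).
It fails at once if a bystander is moved by more than 30 mm (distance of any of disc_stack, lacquer_jar, brush, spatula, sanding_block from where it was at the start of the episode above 0.03 m).
It also fails if it takes over 54 s, if anything falls off the work surface, if the arm or the gripper's body presses on something with over 40 N, if the wrist force passes 120 N, or if a joint passes its speed limit or range.

### The arm

A 6-joint arm with a two-finger parallel gripper is mounted at the origin on the work surface. World frame = base frame: x ahead of the robot, y to its left, z up, the work surface at z = 0. Lengths are in mm, angles in rad, forces in N, time in s.
With the tool pointing down it reaches from about 300 to 775 mm from the base axis. Payload 14.6 kg.
Tool frame: the origin (TCP) lies at the very end of the fingers, on their centre line; the grasp point (between the pads) lies 19 mm behind it; z points along the fingers, y is the direction in which the jaws open and shut (so a half turn about z gives the same grasp; the last joint's range is limited). The gripper opens to 94 mm and grips with 3 to 60 N. Pads are 16 mm wide; open, the fingers measure 119 mm over their backs; the gripper's body (75 mm by 177 mm) begins 78 mm behind the grasp point.
Start: joints at [-1.396, 0.3, 1.521, -0, 1.321, -0.067], TCP at [131.691, -533.991, 205.446] pointing down, gripper open.
Joint ranges: [-3.03, 3.03], [-0.79, 2.21], [0.23, 2.52], [-1.04, 4.18], [0, 3.07], [-2.55, 2.55]. Speed limits (rad/s): [2.22, 2.22, 2.57, 3.14, 3.14, 3.14].

### API

Orientations are given as [roll, pitch, yaw] about the fixed x, y, z axes, in that order (R = Rz(yaw) Ry(pitch) Rx(roll)).
In Python, from cell import manip gives the robot as it stands.
- The arm moves only by the shell command python3 -m pendant 'ROWS' [FORCE]. ROWS is JSON, a list of rows, each an object with "claw": the finger opening in m, from 0 to 0.094; "delta_pos": the shift along the tool's x, y, z in m, a list of three; "rotation": the turn, a rotation vector about the tool's x, y, z in rad, a list of three. A call has 1 to 10 rows; each row is the pose to reach, as a shift and turn from the pose measured when the call began, along the tool's axes at that moment; what a row does not reach only later rows make up. A row lasts 1/8 s, in which the tool goes at most 62.5 mm and 10.7 degrees, less where a joint would pass 70% of its speed; a pose out of reach is approached as far as the arm can. A call with a gripper value outside its range is refused whole. The fingers move at their own pace and stop on an object; FORCE is the grip in N (left out, the last holds). Time passes only in rows, so rows that repeat a pose let the fingers close. It gives the time, the measured TCP pose, the force and the opening at its end, in the units of the state.
- manip.read_state(): the state, without advancing time (a new reading comes with each control period).
- manip.camera(name): name is "side" or "top"; returns the picture (480x640x3 uint8, red, green, blue); there is no depth.
- manip.camera_model(name): a dict with "fx", "fy", "cx", "cy" (pixels), "distortion" ([k1, k2, p1, p2, k3] as OpenCV has them; the pictures are not rectified), "cam_to_world" (4x4, takes a point from camera to world coordinates). Camera axes: x right, y up, looking along -z (the intrinsics and any distortion apply to the point x, -y, -z); pixel columns grow to the right and rows downward; lengths in mm; the calibration is good to about 2 mm. A picture is of the moment at which its call begins. camera_model takes no time and is no camera call.
- manip.sign_off(): hands the job in, once; it reports no verdict.
The state is a dict: "clock": time; "joints": joint angles; "qd": joint speeds; "effort": joint torques, N m; "eef_pos": TCP position; "eef_rot": TCP orientation; "wrist_force": force on the tool from outside, world axes, zero at the start; "moment": the same for the moment, N m; "finger_gap": finger opening in mm.
Only numpy, scipy, OpenCV 4.12 (cv2) and the standard library are available. Lean on these libraries where they do the work, as an engineer would, in place of code of your own. Each camera call takes 0.05 s, during which the arm holds its last target.

## Working session

There is one attempt and no reset: what is moved stays moved. The work goes in short steps, Python scripts to look and compute and a shell command to move; the robot and the scene stay as the last step left them, time stands still between calls to the robot, and variables do not carry over. Pictures are saved under pics/ and viewed, and the job is handed in when it is done.

```bash
ls; mkdir -p pics; python3 - <<'E'
from cell import manip
import cv2,numpy as np
print(manip.read_state())
for n in("side","top"):
    im=manip.camera(n); cv2.imwrite(f"pics/{n}0.png",im[:,:,::-1])
    m=manip.camera_model(n); print(n,{k:np.round(v,4).tolist() for k,v in m.items()})
E
```

```text
pics
{'clock': 0.0, 'joints': array([-1.39561416e+00,  3.00515322e-01,  1.52157003e+00, -1.24194279e-05,
        1.32069109e+00, -6.65886319e-02]), 'qd': array([ 1.19862209e-04,  5.02858051e-04, -4.02329416e-06,  1.21272376e-03,
        5.86931694e-04,  8.12031777e-04]), 'effort': array([-2.26652010e-03, -5.31809628e+01, -3.52741098e+01,  7.06409407e-02,
        2.44026049e-02, -4.52106781e-05]), 'eef_pos': array([ 131.63741355, -533.7498448 ,  204.86674766]), 'eef_rot': array([-3.14041069e+00, -6.67659090e-05,  2.41773836e-01]), 'wrist_force': array([-0.6823378 , -0.10904137, -0.03449377]), 'moment': array([-0.05501646,  0.00136263,  0.01769466]), 'finger_gap': 94.42207791705381}
side {'fx': 462.2365, 'fy': 462.2365, 'cx': 322.2552, 'cy': 241.9095, 'distortion': [-0.0854, 0.0, 0.0, 0.0, 0.0], 'cam_to_world': [[-0.9896, 0.0921, -0.1101, 370.6003], [-0.1433, -0.6775, 0.7214, 879.24], [-0.0082, 0.7297, 0.6837, 916.06], [0.0, 0.0, 0.0, 1.0]]}
top {'fx': 470.0565, 'fy': 470.0565, 'cx': 312.9007, 'cy': 237.4695, 'distortion': [-0.1016, 0.0, 0.0, 0.0, 0.0], 'cam_to_world': [[-0.0066, 0.9973, -0.0731, 415.23], [-0.9999, -0.0059, 0.01, 12.2356], [0.0095, 0.0731, 0.9973, 1462.6757], [0.0, 0.0, 0.0, 1.0]]}
```

View pics/top0.png

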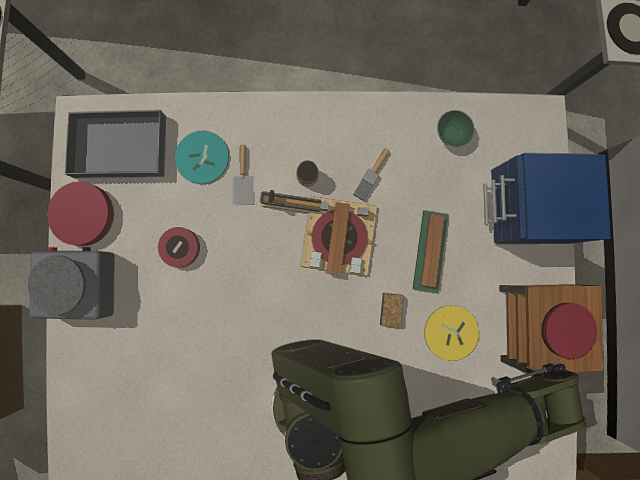

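View pics/side0.png

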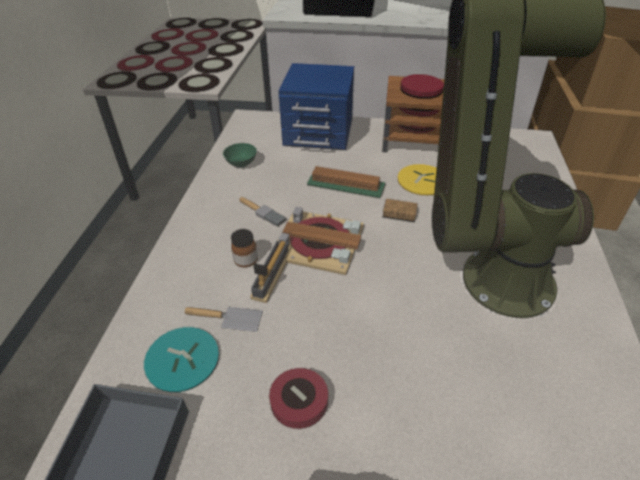

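The top view shows the brown spacer on the rose disc at about (340,240), the bolt barrel at (262–325,200) and the pile on the green base at (431,250). 

Things that could be mistaken for the spacer:
- pile boards at (435,250)
- brown shelf at (550,328)
- sanding block at (392,310)

Things that could be mistaken for the disc:
- small stack at (179,247)
- loose red discs at (80,213) and (570,330)
- turquoise disc at (202,157)
- yellow disc at (452,332)

I choose the board lying across the jig, and check it in a close crop.

```bash
cat > h.py <<'E'
import cv2,numpy as np
from cell import manip
def ray(n,px):
    m=manip.camera_model(n);K=np.array([[m['fx'],0,m['cx']],[0,m['fy'],m['cy']],[0,0,1]])
    u=cv2.undistortPoints(np.array(px,float).reshape(-1,1,2),K,np.array(m['distortion'],float)).reshape(-1,2)
    T=np.array(m['cam_to_world']);d=np.c_[u[:,0],-u[:,1],-np.ones(len(u))]@T[:3,:3].T
    return T[:3,3],d
def plane(n,px,z):
    o,d=ray(n,px);return o+d*((z-o[2])/d[:,2])[:,None]
def proj(n,P):
    m=manip.camera_model(n);K=np.array([[m['fx'],0,m['cx']],[0,m['fy'],m['cy']],[0,0,1]])
    T=np.linalg.inv(np.array(m['cam_to_world']));p=np.atleast_2d(P)@T[:3,:3].T+T[:3,3]
    p=p*[1,-1,-1];return cv2.projectPoints(p,np.zeros(3),np.zeros(3),K,np.array(m['distortion'],float))[0].reshape(-1,2)
def snap(n,name,x0,y0,w,h,s):
    im=manip.camera(n);cv2.imwrite(f'pics/{name}_full.png',im[:,:,::-1])
    c=cv2.resize(im[y0:y0+h,x0:x0+w,::-1],None,fx=s,fy=s,interpolation=cv2.INTER_CUBIC);cv2.imwrite(f'pics/{name}.png',c)
    return im
E
python3 - <<'E'
import cv2
a=cv2.imread('pics/top0.png')[170:310,250:460];cv2.imwrite('pics/ct.png',cv2.resize(a,None,fx=3.8,fy=3.8,interpolation=2))
a=cv2.imread('pics/side0.png')[160:310,220:400];cv2.imwrite('pics/cs.png',cv2.resize(a,None,fx=4,fy=4,interpolation=2))
im=cv2.cvtColor(cv2.imread('pics/top0.png'),cv2.COLOR_BGR2HSV)
for p in [(342,215),(338,265),(434,250),(431,260),(421,250),(320,240),(310,225),(392,310)]: print(p,im[p[1],p[0]])
E
```

```text
(342, 215) [ 14 126 123]
(338, 265) [ 14 123 122]
(434, 250) [ 15 120 127]
(431, 260) [ 14 121 118]
(421, 250) [64 68 94]
(320, 240) [179 117 122]
(310, 225) [ 20  92 167]
(392, 310) [ 17 109 131]
```

View pics/ct.png

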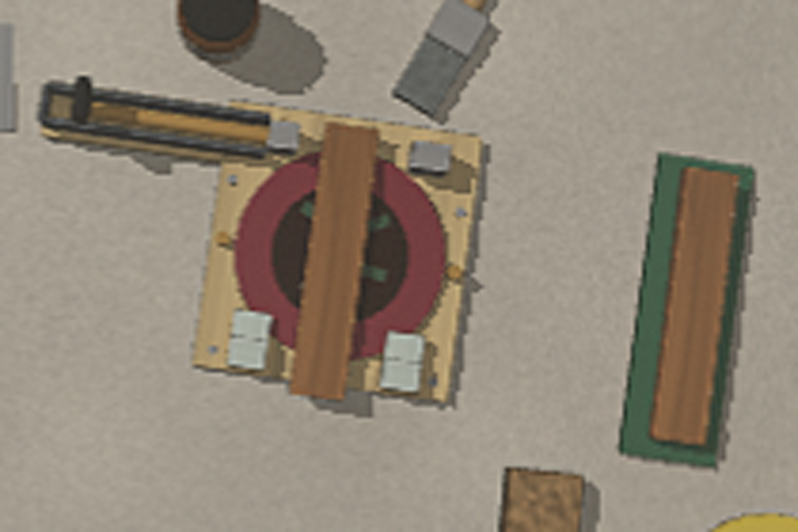

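View pics/cs.png

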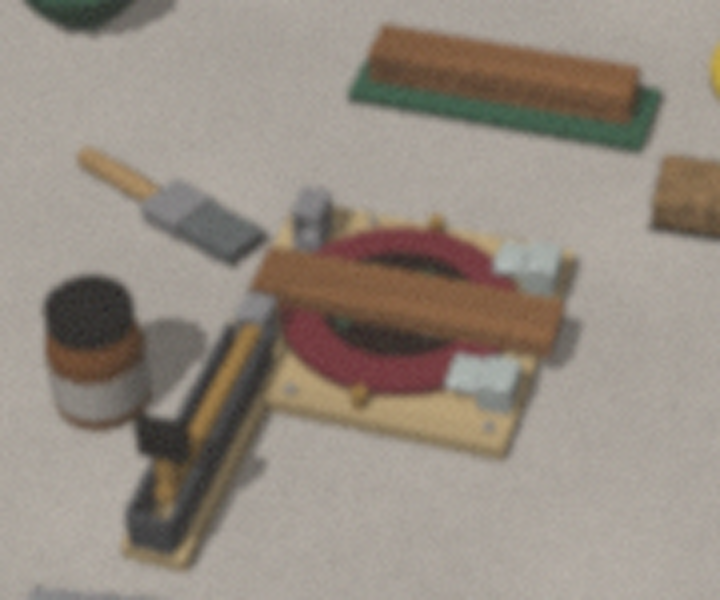

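The crop confirms the choice. The board to move lies on the rose disc, from (336,204) to (334,274) in top-image pixels, between the grey guide (325,205) and the keeper (363,211). The pile is on the green base at (433,250). Next I measure them.

```bash
cat > meas.py <<'E'
from h import *
def board(bgr,n,roi,z):
    x0,y0,x1,y1=roi
    hsv=cv2.cvtColor(bgr,cv2.COLOR_BGR2HSV);m=cv2.inRange(hsv,(8,105,85),(17,190,160))
    k=np.zeros_like(m);k[y0:y1,x0:x1]=m[y0:y1,x0:x1]
    k=cv2.morphologyEx(k,cv2.MORPH_OPEN,np.ones((5,5)))
    c=max(cv2.findContours(k,0,2)[0],key=cv2.contourArea)
    P=plane(n,c.reshape(-1,2),z)[:,:2].astype(np.float32)
    r=cv2.minAreaRect(P);b=cv2.boxPoints(r)
    e=[b[1]-b[0],b[2]-b[1]];l=max(e,key=np.linalg.norm);a=np.degrees(np.arctan2(l[1],l[0]))
    a=(a+90)%180-90
    return np.round(r[0],1),np.round(r[1],1),round(float(a),2),cv2.contourArea(c)
if __name__=='__main__':
    t=cv2.imread('pics/top0.png');s=cv2.imread('pics/side0.png')
    print('sp top',board(t,'top',(320,195,360,280),42))
    print('pile top',board(t,'top',(410,205,455,300),44))
    hsv=cv2.cvtColor(t,cv2.COLOR_BGR2HSV)
    g=cv2.inRange(hsv,(50,50,50),(80,255,200));g[:,:405]=0;g[:205]=0;g[:,460:]=0;g[300:]=0
    w=cv2.inRange(hsv,(8,105,85),(17,190,160));w[:,:410]=0;w[:205]=0;w[:,455:]=0;w[300:]=0
    c=np.vstack(cv2.findContours(g,0,2)[0]);P=plane('top',c.reshape(-1,2),12)[:,:2].astype(np.float32);print('green base',cv2.minAreaRect(P))
    # jig disc
    d=cv2.inRange(hsv,(170,80,60),(180,255,200));d[:,:300]=0;d[:,385:]=0;d[:200]=0;d[280:]=0
    c=np.vstack(cv2.findContours(d,0,2)[0]);P=plane('top',cv2.convexHull(c).reshape(-1,2),26)[:,:2].astype(np.float32);print('disc',cv2.minEnclosingCircle(P),cv2.fitEllipse(P))
    # crop->pixel points: lips, guide, keeper tops (crop scale 3.8, offset 250,170)
    f=lambda q:[(250+x/3.8,170+y/3.8) for x,y in q]
    A=plane('top',f([(248,338),(403,361)]),42);print('lips',A.round(1))
    B=plane('top',f([(283,137),(430,157)]),54);print('guide,keeper',B.round(1))
    H=plane('top',f([(83,96)]),97);print('handle',H.round(1))
    H=plane('side',[(220+163/4,160+430/4)],90);print('handle side',H.round(1))
    J=plane('top',f([(45,132),(225,175),(195,367),(447,402),(483,137)]),16);print('plate',J.round(1))
E
python3 meas.py
```

```text
sp top (array([517.1, -77.1]), array([ 45.3, 218.7]), -8.24, 968.0)
pile top (array([ 478.8, -365.9]), array([ 45.5, 219.1]), -8.75, 949.0)
green base ((477.29107666015625, -367.590087890625), (78.79869842529297, 247.5236053466797), 81.00316619873047)
disc ((523.3046875, -82.4670639038086), 84.32891082763672) ((523.0691528320312, -82.402587890625), (166.81820678710938, 167.2526397705078), 44.55461120605469)
lips [[ 454.2   -8.7   42. ]
 [ 435.1 -131.9   42. ]]
guide,keeper [[ 613.4  -37.5   54. ]
 [ 596.9 -154.4   54. ]]
handle [[640.2 118.2  97. ]]
handle side [[641.3 119.8  90. ]]
plate [[ 624.   155.6   16. ]
 [ 587.8    8.7   16. ]
 [ 431.7   33.9   16. ]
 [ 402.  -169.9   16. ]
 [ 618.1 -202.8   16. ]]
```

```bash
cat > go.py <<'E'
import sys
from h import *
from scipy.spatial.transform import Rotation as R
x,y,z,yd=map(float,sys.argv[1:5]);s=manip.read_state()
A=R.from_euler('xyz',s['eef_rot']);B=R.from_euler('xyz',[np.pi,0,np.radians(yd)])
print('dpos m',np.round(A.inv().apply(np.array([x,y,z])-s['eef_pos'])/1000,4),'rot',np.round((A.inv()*B).as_rotvec(),4))
print('t',s['clock'],s['eef_pos'].round(1),s['eef_rot'].round(3),'F',s['wrist_force'].round(1),'gap',round(s['finger_gap'],1),'q',s['joints'].round(2))
E
python3 go.py 517 -77 130 -8.2
```

```text
dpos m [ 0.4835 -0.3511  0.0754] rot [-1.000e-03  1.000e-04  3.849e-01]
t 0.1 [ 131.7 -533.8  205. ] [-3.141 -0.     0.242] F [-0.3  0.3  0.2] gap 93.8 q [-1.4   0.3   1.52  0.    1.32 -0.07]
```

```bash
python3 -m pendant '[{"delta_pos":[0.048,-0.035,0],"rotation":[0,0,0.04],"claw":0.09},{"delta_pos":[0.097,-0.07,0],"rotation":[0,0,0.08],"claw":0.08},{"delta_pos":[0.145,-0.105,0],"rotation":[0,0,0.12],"claw":0.075},{"delta_pos":[0.193,-0.14,0],"rotation":[0,0,0.16],"claw":0.075},{"delta_pos":[0.242,-0.176,0],"rotation":[0,0,0.2],"claw":0.075},{"delta_pos":[0.29,-0.21,0],"rotation":[0,0,0.24],"claw":0.075},{"delta_pos":[0.338,-0.246,0.01],"rotation":[0,0,0.28],"claw":0.075},{"delta_pos":[0.387,-0.281,0.03],"rotation":[0,0,0.32],"claw":0.075},{"delta_pos":[0.435,-0.316,0.05],"rotation":[0,0,0.36],"claw":0.075},{"delta_pos":[0.4835,-0.351,0.075],"rotation":[0,0,0.385],"claw":0.075}]' 15; python3 go.py 517 -77 130 -8.2
```

```text
clock: 1.35
eef_pos: [516.1, -77.8, 131.1]
eef_rot: [-3.141, -0.0, -0.144]
wrist_force: [0.1, -0.6, 0.1]
finger_gap: 74.9
dpos m [ 0.0008 -0.0009  0.0011] rot [-0.0009 -0.0003 -0.0009]
t 1.35 [516.1 -77.8 131.1] [-3.141 -0.    -0.144] F [ 0.1 -0.6  0.1] gap 74.9 q [-0.22  0.31  1.69  0.    1.14  1.49]
```

```bash
python3 -m pendant '[{"delta_pos":[0.001,-0.001,0.03],"rotation":[0,0,0],"claw":0.075},{"delta_pos":[0.001,-0.001,0.055],"rotation":[0,0,0],"claw":0.075},{"delta_pos":[0.001,-0.001,0.071],"rotation":[0,0,0],"claw":0.075},{"delta_pos":[0.001,-0.001,0.071],"rotation":[0,0,0],"claw":0.075}]'; python3 - <<'E'
from h import *
snap('side','s1',230,120,160,150,4);snap('top','t1',260,170,160,130,4)
E
python3 go.py 517 -77 31 -8.2
```

```text
clock: 1.85
eef_pos: [516.8, -76.9, 59.4]
eef_rot: [-3.141, 0.001, -0.144]
wrist_force: [0.1, -0.5, -0.2]
finger_gap: 74.9
dpos m [-0.0006 -0.      0.0299] rot [-0.0008 -0.0012 -0.0013]
t 1.95 [517.6 -77.1  60.9] [-3.141e+00 -1.000e-03 -1.440e-01] F [-0.6 -0.8 -0. ] gap 74.9 q [-0.22  0.41  1.74  0.    0.99  1.5 ]
```

View pics/s1.png

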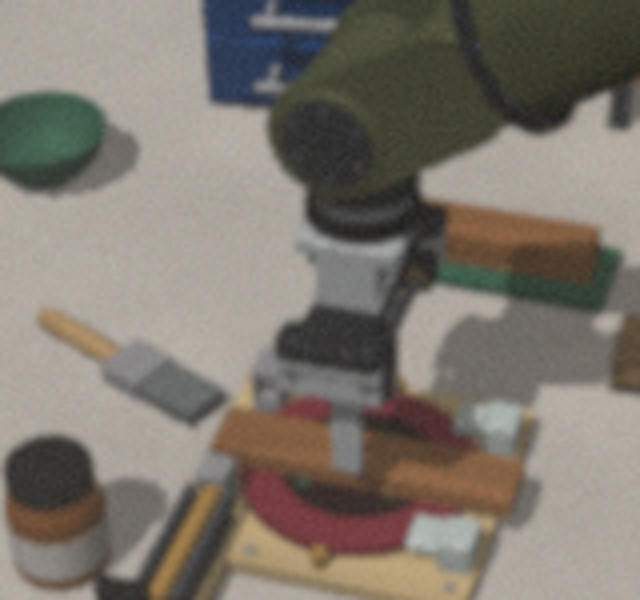

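View pics/t1.png

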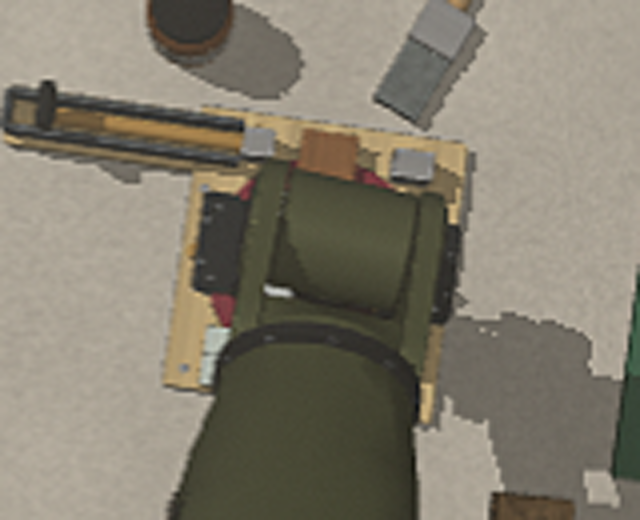

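The side view shows the near finger at crop (347,470), straddling the board near its middle with clearance. The top view shows the gripper square to the board. Next I descend.

```bash
python3 -m pendant '[{"delta_pos":[-0.0006,0,0.012],"rotation":[0,0,0],"claw":0.075},{"delta_pos":[-0.0006,0,0.022],"rotation":[0,0,0],"claw":0.075},{"delta_pos":[-0.0006,0,0.027],"rotation":[0,0,0],"claw":0.075},{"delta_pos":[-0.0006,0,0.029],"rotation":[0,0,0],"claw":0.075},{"delta_pos":[-0.0006,0,0.029],"rotation":[0,0,0],"claw":0.075}]'; python3 go.py 517 -77 31 -8.2
```

```text
clock: 2.58
eef_pos: [517.1, -77.1, 31.9]
eef_rot: [-3.141, -0.001, -0.144]
wrist_force: [-0.5, 1.1, 0.2]
finger_gap: 74.5
dpos m [-0.0001 -0.      0.0009] rot [-0.0008 -0.0012 -0.0013]
t 2.575 [517.1 -77.1  31.9] [-3.141e+00 -1.000e-03 -1.440e-01] F [-0.5  1.1  0.2] gap 74.5 q [-0.22  0.45  1.75  0.    0.93  1.5 ]
```

```bash
python3 -m pendant '[{"delta_pos":[0,0,0],"rotation":[0,0,0],"claw":0.055},{"delta_pos":[0,0,0],"rotation":[0,0,0],"claw":0.046},{"delta_pos":[0,0,0],"rotation":[0,0,0],"claw":0.04},{"delta_pos":[0,0,0],"rotation":[0,0,0],"claw":0.03},{"delta_pos":[0,0,0],"rotation":[0,0,0],"claw":0.03},{"delta_pos":[0,0,0],"rotation":[0,0,0],"claw":0.03}]' 20; python3 go.py 517 -77 130 -8.2
```

```text
clock: 3.32
eef_pos: [517.1, -77.0, 32.0]
eef_rot: [-3.141, -0.001, -0.144]
wrist_force: [-0.4, -1.0, 1.1]
finger_gap: 43.8
dpos m [ 0.     -0.0001 -0.098 ] rot [-0.0008 -0.0013 -0.0012]
t 3.325 [517.1 -77.   32. ] [-3.141e+00 -1.000e-03 -1.440e-01] F [-0.4 -1.   1.1] gap 43.8 q [-0.22  0.45  1.75  0.    0.93  1.5 ]
```

Gripped at 43.8 mm, against a 44 mm board width. Next I lift.

```bash
python3 -m pendant '[{"delta_pos":[0,0,-0.005],"rotation":[0,0,0],"claw":0.03},{"delta_pos":[0,0,-0.015],"rotation":[0,0,0],"claw":0.03},{"delta_pos":[0,0,-0.035],"rotation":[0,0,0],"claw":0.03},{"delta_pos":[0,0,-0.06],"rotation":[0,0,0],"claw":0.03},{"delta_pos":[0,0,-0.085],"rotation":[0,0,0],"claw":0.03},{"delta_pos":[0,0,-0.098],"rotation":[0,0,0],"claw":0.03},{"delta_pos":[0,0,-0.098],"rotation":[0,0,0],"claw":0.03}]'; python3 - <<'E'
from h import *
snap('side','s2',230,120,160,150,4)
E
python3 go.py 478.8 -365.9 130 -8.8
```

```text
clock: 4.2
eef_pos: [517.3, -77.2, 130.6]
eef_rot: [-3.141, -0.003, -0.144]
wrist_force: [0.6, 0.3, -2.2]
finger_gap: 43.5
dpos m [ 0.0039  0.2913 -0.0005] rot [-0.0008 -0.0012  0.0092]
t 4.25 [516.8 -77.1 129.7] [-3.141e+00 -1.000e-03 -1.440e-01] F [-0.1 -0.4 -2.4] gap 43.4 q [-0.22  0.32  1.69  0.    1.14  1.5 ]
```

View pics/s2.png

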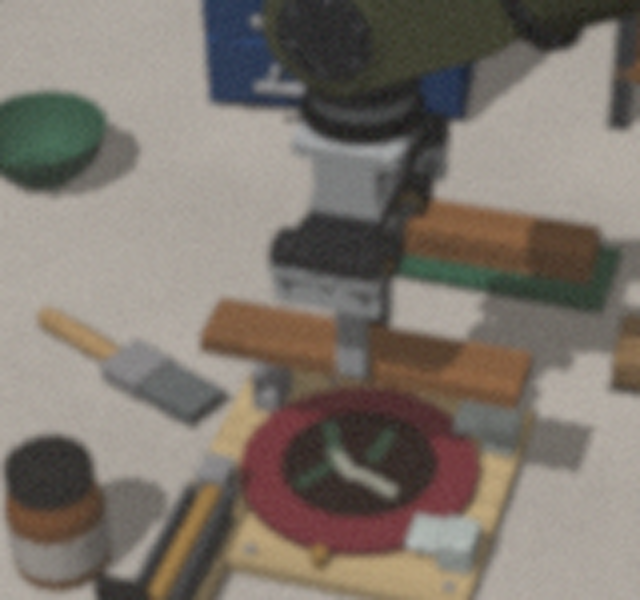

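The side view shows the board held level, clear above the jig with the disc undisturbed; the near finger is at crop (352,350), near the board's middle. Next I carry it to above the pile.

```bash
python3 -m pendant '[{"delta_pos":[0,0.015,0],"rotation":[0,0,0],"claw":0.03},{"delta_pos":[0,0.045,0],"rotation":[0,0,0],"claw":0.03},{"delta_pos":[0.001,0.08,0],"rotation":[0,0,0],"claw":0.03},{"delta_pos":[0.001,0.12,0],"rotation":[0,0,0],"claw":0.03},{"delta_pos":[0.002,0.16,0],"rotation":[0,0,0.003],"claw":0.03},{"delta_pos":[0.002,0.2,0],"rotation":[0,0,0.006],"claw":0.03},{"delta_pos":[0.003,0.24,0],"rotation":[0,0,0.008],"claw":0.03},{"delta_pos":[0.004,0.27,0],"rotation":[0,0,0.009],"claw":0.03},{"delta_pos":[0.004,0.285,0],"rotation":[0,0,0.009],"claw":0.03},{"delta_pos":[0.004,0.2913,0],"rotation":[0,0,0.009],"claw":0.03}]'; python3 -m pendant '[{"delta_pos":[0,0,0.02],"rotation":[0,0,0],"claw":0.03},{"delta_pos":[0,0,0.035],"rotation":[0,0,0],"claw":0.03},{"delta_pos":[0,0,0.045],"rotation":[0,0,0],"claw":0.03},{"delta_pos":[0,0,0.045],"rotation":[0,0,0],"claw":0.03}]'; python3 - <<'E'
from h import *
snap('side','s3',280,90,140,130,4.5);snap('top','t3',370,190,120,120,5)
E
python3 go.py 478.8 -365.9 50 -8.8
```

```text
clock: 5.5
eef_pos: [478.4, -366.4, 128.8]
eef_rot: [-3.14, -0.0, -0.154]
wrist_force: [-1.0, 0.2, -2.2]
finger_gap: 43.7
clock: 6.0
eef_pos: [478.3, -365.8, 83.2]
eef_rot: [-3.14, 0.001, -0.154]
wrist_force: [0.1, 0.7, -1.2]
finger_gap: 43.6
dpos m [ 0.     -0.0004  0.0343] rot [-0.0011 -0.0008 -0.0002]
t 6.1 [ 478.7 -366.3   84.3] [-3.141e+00 -1.000e-03 -1.540e-01] F [ 0.2 -0.4 -1.6] gap 43.6 q [-0.71  0.53  1.49  0.    1.12  1.01]
```

View pics/s3.png

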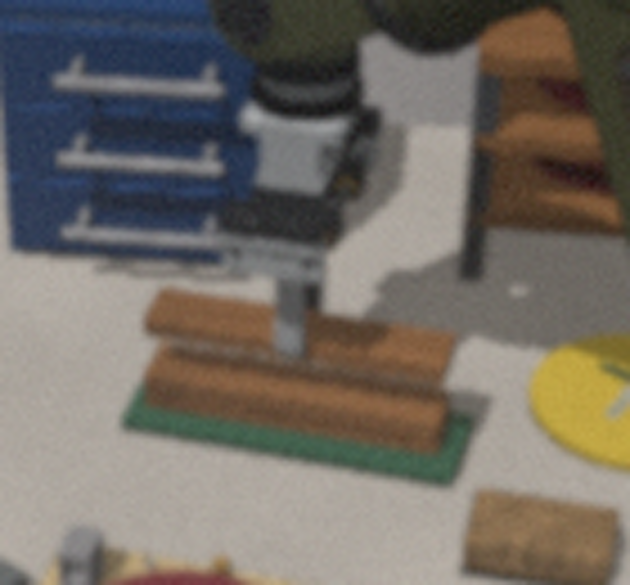

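View pics/t3.png

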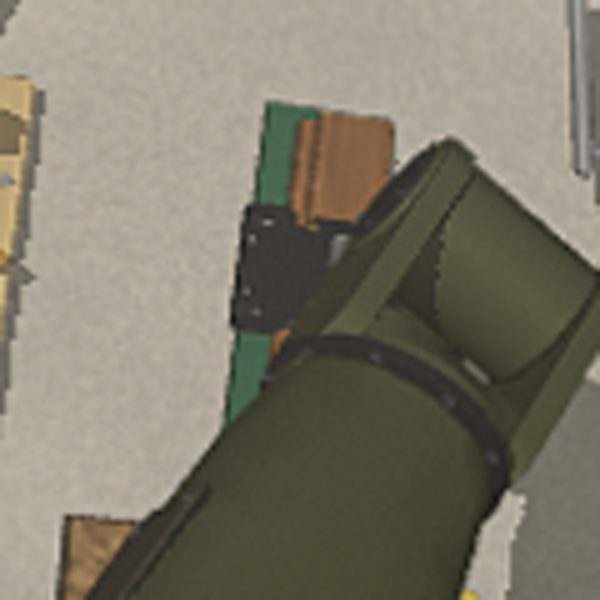

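Both views show the board parallel above the pile, ends lined up (side crop: board ends at 150/450, pile ends at 150/445). Next I lower it slowly.

```bash
python3 -m pendant '[{"delta_pos":[0,0,0.012],"rotation":[0,0,0],"claw":0.03},{"delta_pos":[0,0,0.022],"rotation":[0,0,0],"claw":0.03},{"delta_pos":[0,0,0.028],"rotation":[0,0,0],"claw":0.03},{"delta_pos":[0,0,0.031],"rotation":[0,0,0],"claw":0.03},{"delta_pos":[0,0,0.032],"rotation":[0,0,0],"claw":0.03},{"delta_pos":[0,0,0.033],"rotation":[0,0,0],"claw":0.03},{"delta_pos":[0,0,0.0335],"rotation":[0,0,0],"claw":0.03},{"delta_pos":[0,0,0.0335],"rotation":[0,0,0],"claw":0.03}]';python3 go.py 478.8 -365.9 50 -8.8
```

```text
clock: 7.1
eef_pos: [478.8, -366.4, 51.0]
eef_rot: [-3.141, -0.001, -0.154]
wrist_force: [-0.2, 0.1, -1.4]
finger_gap: 43.8
dpos m [-0.     -0.0005  0.001 ] rot [-0.0009 -0.001  -0.0001]
t 7.1 [ 478.8 -366.4   51. ] [-3.141e+00 -1.000e-03 -1.540e-01] F [-0.2  0.1 -1.4] gap 43.8 q [-0.71  0.58  1.51  0.    1.06  1.01]
```

```bash
python3 -m pendant '[{"delta_pos":[0,0,0.0005],"rotation":[0,0,0],"claw":0.03},{"delta_pos":[0,0,0.001],"rotation":[0,0,0],"claw":0.03},{"delta_pos":[0,0,0.001],"rotation":[0,0,0],"claw":0.03}]';python3 -m pendant '[{"delta_pos":[0,0,0.0005],"rotation":[0,0,0],"claw":0.03},{"delta_pos":[0,0,0.0005],"rotation":[0,0,0],"claw":0.03}]'
```

```text
clock: 7.48
eef_pos: [478.8, -366.4, 50.0]
eef_rot: [-3.141, -0.001, -0.154]
wrist_force: [-0.5, 1.4, -0.2]
finger_gap: 43.7
clock: 7.72
eef_pos: [478.8, -366.4, 50.0]
eef_rot: [-3.141, -0.001, -0.154]
wrist_force: [-2.6, 1.9, 5.7]
finger_gap: 43.6
```

The force rose to +5.7 N, so the board is on the pile. Next I open and back off.

```bash
python3 -m pendant '[{"delta_pos":[0,0,0],"rotation":[0,0,0],"claw":0.045},{"delta_pos":[0,0,0],"rotation":[0,0,0],"claw":0.05},{"delta_pos":[0,0,0],"rotation":[0,0,0],"claw":0.06},{"delta_pos":[0,0,0],"rotation":[0,0,0],"claw":0.065},{"delta_pos":[0,0,0],"rotation":[0,0,0],"claw":0.065},{"delta_pos":[0,0,-0.01],"rotation":[0,0,0],"claw":0.065},{"delta_pos":[0,0,-0.03],"rotation":[0,0,0],"claw":0.065},{"delta_pos":[0,0,-0.06],"rotation":[0,0,0],"claw":0.065},{"delta_pos":[0,0,-0.1],"rotation":[0,0,0],"claw":0.065},{"delta_pos":[0,0,-0.13],"rotation":[0,0,0],"claw":0.065}]'; python3 go.py 478 -100 180 -8.8
```

```text
clock: 8.98
eef_pos: [478.8, -366.6, 182.6]
eef_rot: [3.141, -0.003, -0.154]
wrist_force: [-0.7, -0.4, -0.4]
finger_gap: 64.7
dpos m [-0.0416 -0.2633  0.0024] rot [ 0.0002 -0.0029 -0.0001]
t 8.975 [ 478.8 -366.6  182.6] [ 3.141e+00 -3.000e-03 -1.540e-01] F [-0.7 -0.4 -0.4] gap 64.7 q [-0.71  0.43  1.39  0.    1.31  1.01]
```

```bash
python3 - <<'E'
from h import *
import cv2
from meas import board
im=snap('side','s4',280,90,140,130,4.5)
E
python3 go.py 646 165 160 -8.8
```

```text
dpos m [ 0.0827 -0.5516  0.0255] rot [ 0.0029 -0.0071 -0.0001]
t 9.025 [ 479.7 -367.4  186.5] [ 3.139 -0.007 -0.154] F [ 0.8 -0.5  4.9] gap 65.0 q [-0.71  0.43  1.39  0.    1.32  1.01]
```

View pics/s4.png

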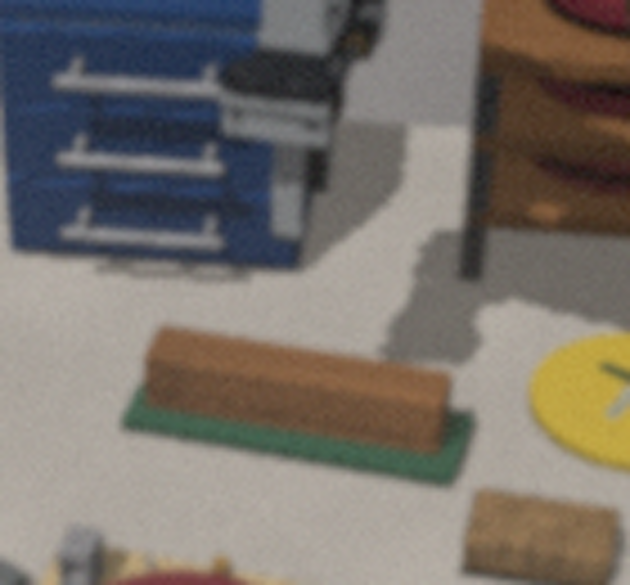

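The three boards form one flush stack on the green base (side crop (148–450, 330–450)). Next I move behind the handle with the fingers shut.

```bash
python3 -m pendant '[{"delta_pos":[0.005,-0.03,0],"rotation":[0.003,-0.007,0],"claw":0.05},{"delta_pos":[0.013,-0.085,0],"rotation":[0.003,-0.007,0],"claw":0.03},{"delta_pos":[0.021,-0.14,0],"rotation":[0.003,-0.007,0],"claw":0.01},{"delta_pos":[0.03,-0.2,0],"rotation":[0.003,-0.007,0],"claw":0},{"delta_pos":[0.039,-0.26,0],"rotation":[0.003,-0.007,0],"claw":0},{"delta_pos":[0.048,-0.32,0],"rotation":[0.003,-0.007,0],"claw":0},{"delta_pos":[0.057,-0.38,0],"rotation":[0.003,-0.007,0],"claw":0},{"delta_pos":[0.066,-0.44,0],"rotation":[0.003,-0.007,0],"claw":0},{"delta_pos":[0.075,-0.5,0.01],"rotation":[0.003,-0.007,0],"claw":0},{"delta_pos":[0.083,-0.5516,0.0255],"rotation":[0.003,-0.007,0],"claw":0}]'; python3 -m pendant '[{"delta_pos":[0,0,0],"rotation":[0,0,0],"claw":0},{"delta_pos":[0,0,0],"rotation":[0,0,0],"claw":0}]'; python3 - <<'E'
from h import *
from meas import board
im=snap('top','t5',240,150,210,150,3.8);b=im[:,:,::-1].copy()
print('spacer now',board(b,'top',(410,205,455,300),60))
snap('side','s5',220,160,180,150,4.2)
E
python3 go.py 646 165 72 -8.8
```

```text
clock: 10.28
eef_pos: [646.9, 167.2, 160.8]
eef_rot: [-3.141, -0.002, -0.153]
wrist_force: [-0.0, -1.3, -0.9]
finger_gap: 0.4
clock: 10.52
eef_pos: [646.9, 166.9, 161.3]
eef_rot: [-3.141, -0.002, -0.153]
wrist_force: [0.1, -0.2, 0.3]
finger_gap: 0.3
spacer now (array([ 478.5, -363.3]), array([ 47.7, 218.7]), -8.46, 977.0)
dpos m [-0.0011  0.0012  0.0898] rot [-0.001  -0.0027 -0.0008]
t 10.625 [647.  166.  161.8] [-3.141e+00 -3.000e-03 -1.540e-01] F [-0.7 -0.5 -0.1] gap 0.4 q [ 0.2   0.6   1.2  -0.    1.34  1.92]
```

View pics/t5.png

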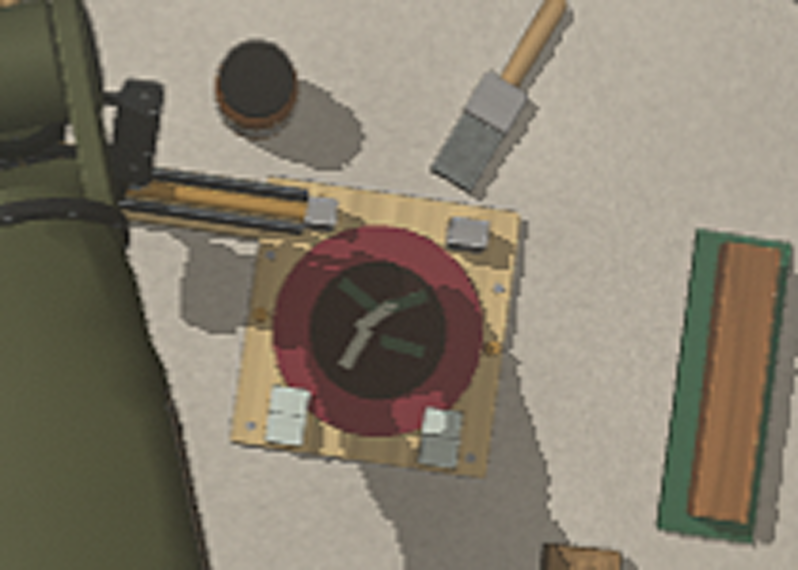

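View pics/s5.png

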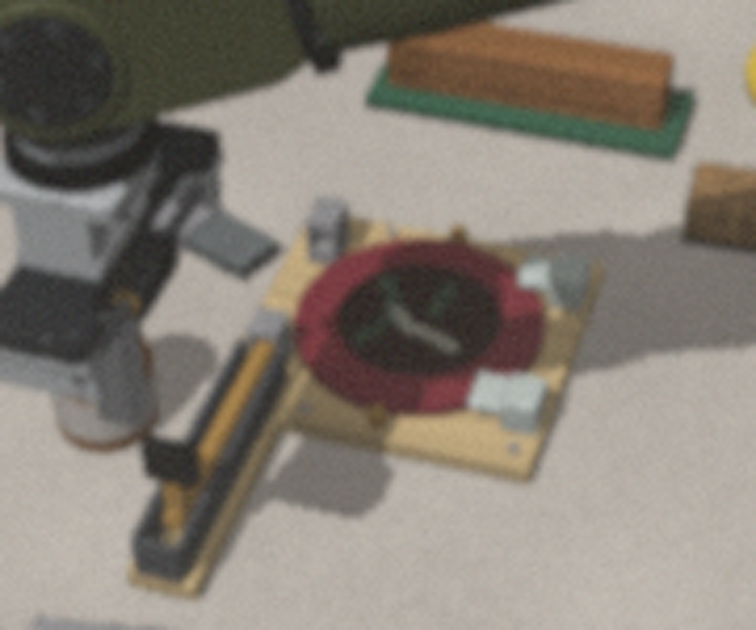

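The top view shows a disc clear of the board, with guide at crop (321,212), keeper (467,232) and the pile neat. The side view shows the handle at crop (172,458). The gripper is above and behind it, so I lower it.

```bash
python3 -m pendant '[{"delta_pos":[-0.002,0.001,0.03],"rotation":[0,0,0],"claw":0},{"delta_pos":[-0.003,0.001,0.06],"rotation":[0,0,0],"claw":0},{"delta_pos":[-0.003,0.001,0.08],"rotation":[0,0,0],"claw":0},{"delta_pos":[-0.003,0.001,0.09],"rotation":[0,0,0],"claw":0},{"delta_pos":[-0.003,0.001,0.09],"rotation":[0,0,0],"claw":0}]'; python3 - <<'E'
from h import *
snap('side','s6',220,200,120,110,6)
f=lambda q:[(240+x/3.8,150+y/3.8) for x,y in q]
B=plane('top',f([(321,212),(467,232)]),54);d=B[0]-B[1];print(B.round(1),np.degrees(np.arctan2(d[1],d[0]))-90)
E
python3 go.py 622 0 72 -8.6
```

```text
clock: 11.25
eef_pos: [644.3, 165.2, 71.8]
eef_rot: [-3.141, -0.003, -0.155]
wrist_force: [0.4, -0.4, -0.6]
finger_gap: 0.2
[[ 614.2  -37.5   54. ]
 [ 597.7 -153.6   54. ]] -8.114139117351613
dpos m [0.0031 0.1669 0.0003] rot [-0.0013 -0.0037 -0.0045]
t 11.3 [644.6 165.4  72.5] [-3.14  -0.004 -0.155] F [-1.1 -0.1 -0. ] gap 0.6 q [ 0.2   0.68  1.29 -0.    1.17  1.92]
```

View pics/s6.png

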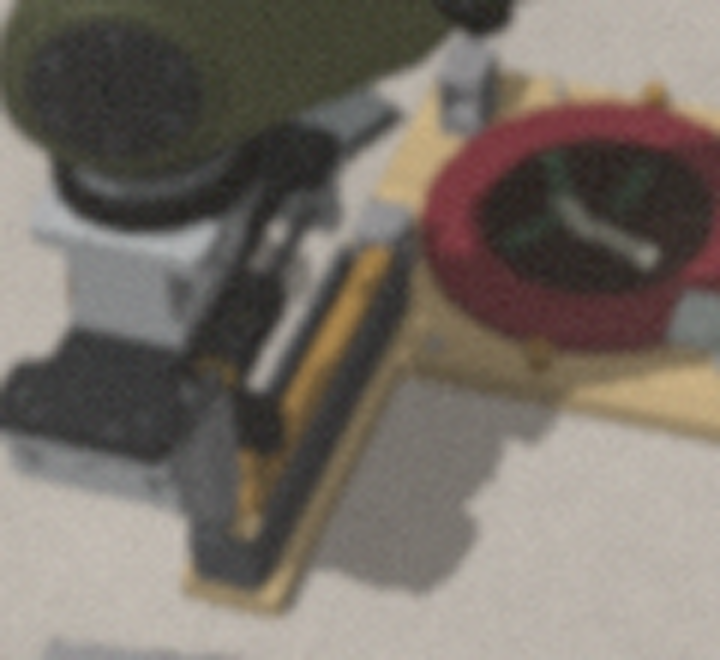

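```bash
python3 -m pendant '[{"delta_pos":[0,0.01,0],"rotation":[0,0,0],"claw":0},{"delta_pos":[0,0.02,0],"rotation":[0,0,0],"claw":0},{"delta_pos":[0,0.03,0],"rotation":[0,0,0],"claw":0},{"delta_pos":[0,0.038,0],"rotation":[0,0,0],"claw":0},{"delta_pos":[0,0.046,0],"rotation":[0,0,0],"claw":0},{"delta_pos":[0,0.054,0],"rotation":[0,0,0],"claw":0}]'; python3 - <<'E'
from h import *
snap('side','s7',220,200,120,110,6)
E
python3 go.py 620 0 72 -8.6
```

```text
clock: 12.05
eef_pos: [636.4, 111.7, 72.7]
eef_rot: [-3.14, -0.004, -0.154]
wrist_force: [1.7, 3.1, 2.2]
finger_gap: 0.4
dpos m [0.0011 0.1119 0.0004] rot [-0.0011 -0.0038 -0.005 ]
t 12.1 [636.2 110.8  72.5] [-3.14  -0.004 -0.155] F [0.  0.2 1.8] gap 0.5 q [0.12 0.63 1.36 0.   1.15 1.84]
```

View pics/s7.png

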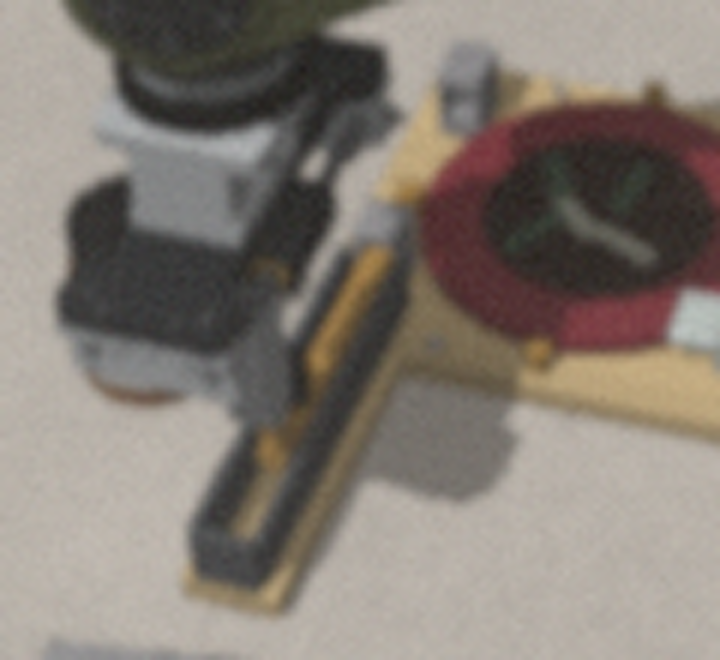

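The bolt's tip shows beyond the guide at crop (400,190), so it is moving with about 3 N. I keep pushing.

```bash
python3 -m pendant '[{"delta_pos":[0,0.008,0],"rotation":[0,0,-0.001],"claw":0},{"delta_pos":[0,0.016,0],"rotation":[0,0,-0.002],"claw":0},{"delta_pos":[0,0.024,0],"rotation":[0,0,-0.003],"claw":0},{"delta_pos":[0,0.032,0],"rotation":[0,0,-0.004],"claw":0},{"delta_pos":[0,0.04,0],"rotation":[0,0,-0.005],"claw":0},{"delta_pos":[0.0005,0.048,0],"rotation":[0,0,-0.005],"claw":0},{"delta_pos":[0.0005,0.055,0],"rotation":[0,0,-0.005],"claw":0},{"delta_pos":[0.0005,0.062,0],"rotation":[0,0,-0.005],"claw":0},{"delta_pos":[0.0007,0.068,0],"rotation":[0,0,-0.005],"claw":0},{"delta_pos":[0.0007,0.073,0],"rotation":[0,0,-0.005],"claw":0}]'; python3 - <<'E'
from h import *
snap('side','s8',220,170,140,130,5)
E
python3 go.py 620 0 72 -8.6
```

```text
clock: 13.35
eef_pos: [625.4, 38.2, 72.3]
eef_rot: [-3.141, -0.003, -0.15]
wrist_force: [-2.3, 3.1, 1.3]
finger_gap: 0.3
dpos m [0.0003 0.0381 0.0003] rot [-0.0009 -0.0033 -0.0004]
t 13.4 [625.4  37.7  72.3] [-3.141e+00 -3.000e-03 -1.500e-01] F [0.3 0.  0.3] gap 0.3 q [0.   0.6  1.42 0.   1.12 1.72]
```

View pics/s8.png

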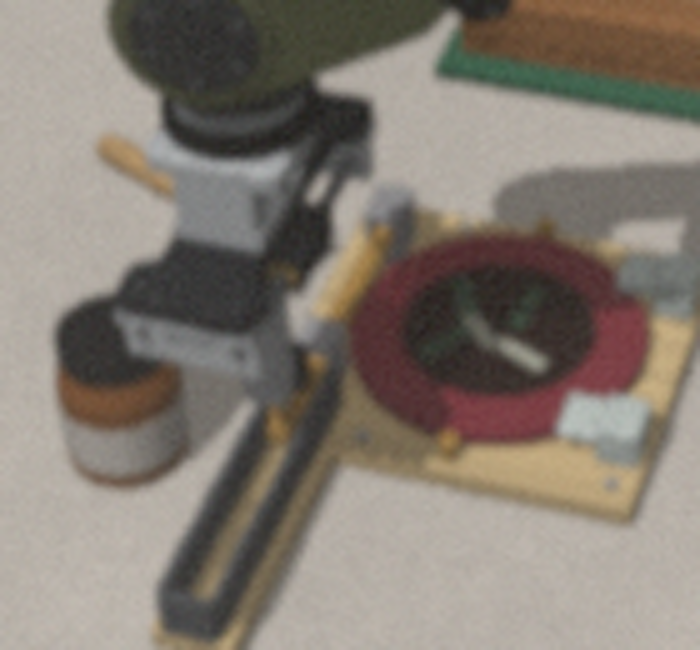

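The tip is about to enter the keeper (crop (378,235)). From here I use small steps, watching the force.

```bash
python3 -m pendant '[{"delta_pos":[0,0.003,0],"rotation":[0,0,0],"claw":0},{"delta_pos":[0,0.006,0],"rotation":[0,0,0],"claw":0},{"delta_pos":[0,0.009,0],"rotation":[0,0,0],"claw":0},{"delta_pos":[0,0.012,0],"rotation":[0,0,0],"claw":0}]';python3 -m pendant '[{"delta_pos":[0,0.002,0],"rotation":[0,0,0],"claw":0},{"delta_pos":[0,0.004,0],"rotation":[0,0,0],"claw":0},{"delta_pos":[0,0.006,0],"rotation":[0,0,0],"claw":0}]'; python3 -m pendant '[{"delta_pos":[0,0.0015,0],"rotation":[0,0,0],"claw":0},{"delta_pos":[0,0.003,0],"rotation":[0,0,0],"claw":0}]'
```

```text
clock: 13.9
eef_pos: [623.6, 25.7, 72.3]
eef_rot: [-3.141, -0.003, -0.15]
wrist_force: [0.9, 2.9, 1.4]
finger_gap: 0.8
clock: 14.28
eef_pos: [623.1, 22.7, 72.4]
eef_rot: [-3.136, -0.004, -0.15]
wrist_force: [4.8, 30.3, -0.8]
finger_gap: 0.7
clock: 14.52
eef_pos: [623.1, 22.8, 72.5]
eef_rot: [-3.131, -0.005, -0.149]
wrist_force: [5.5, 28.7, -0.9]
finger_gap: 0.8
```

It stopped at 30 N. I check whether this is the stop or the tip catching on the keeper.

```bash
python3 -m pendant '[{"delta_pos":[0,-0.001,0],"rotation":[0,0,0],"claw":0},{"delta_pos":[0,-0.02,0],"rotation":[0,0,0],"claw":0},{"delta_pos":[0,-0.03,-0.03],"rotation":[0,0,0],"claw":0},{"delta_pos":[0,-0.04,-0.07],"rotation":[0,0,0],"claw":0},{"delta_pos":[0,-0.04,-0.12],"rotation":[0,0,0],"claw":0},{"delta_pos":[0,-0.04,-0.12],"rotation":[0,0,0],"claw":0}]'; python3 - <<'E'
from h import *
snap('side','s9',250,180,110,100,6)
snap('top','t9',260,180,130,100,6)
E
python3 go.py 620 0 72 -8.6
```

```text
clock: 15.28
eef_pos: [629.7, 61.9, 197.1]
eef_rot: [-3.13, -0.012, -0.149]
wrist_force: [0.4, -0.3, -0.5]
finger_gap: 0.4
dpos m [0.0004 0.0633 0.1199] rot [-0.0101 -0.0049  0.0015]
t 15.375 [628.2  61.6 192.5] [-3.131 -0.005 -0.149] F [ 0.7 -1.   0.1] gap 0.7 q [0.04 0.49 1.29 0.01 1.36 1.75]
```

View pics/s9.png

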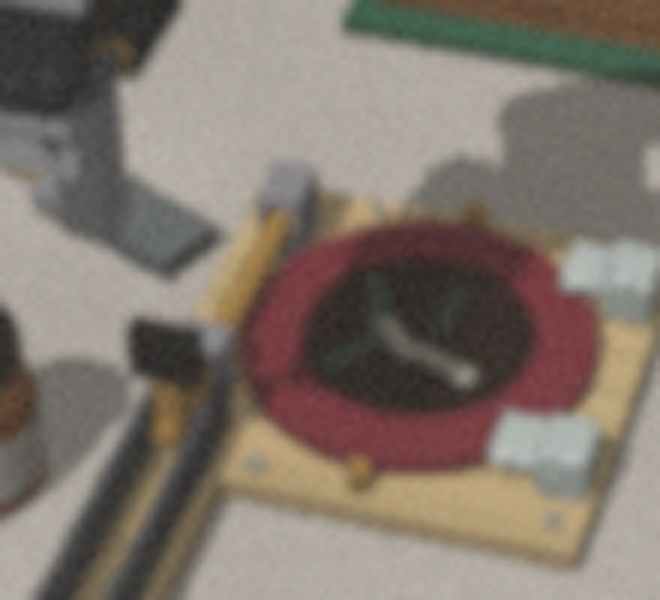

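View pics/t9.png

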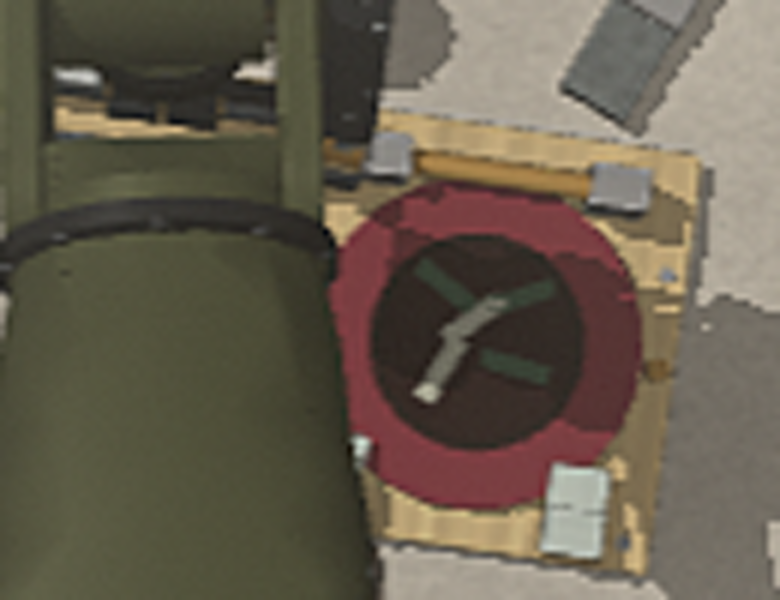

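```bash
python3 - <<'E'
from h import *
def c(f,roi):
    b=cv2.imread(f);x0,y0,x1,y1=roi
    k=cv2.inRange(b,(0,0,0),(48,48,48));q=np.zeros_like(k);q[y0:y1,x0:x1]=k[y0:y1,x0:x1]
    n,l,s,ce=cv2.connectedComponentsWithStats(q);i=1+np.argmax(s[1:,4]);return ce[i],s[i]
a=c('pics/side0.png',(252,258,272,276));b=c('pics/s9_full.png',(270,230,286,245));print(a,b)
A=plane('side',[a[0]],82)[0];B=plane('side',[b[0]],82)[0];print(A,B,np.linalg.norm(A-B))
for y in (-46+26,):pass
E
```

```text
(array([263.14285714, 271.71428571]), array([261, 270,   5,   4,   7], dtype=int32)) (array([277.        , 239.71428571]), array([276, 237,   3,   6,   7], dtype=int32))
[634.57280981 125.73037408  82.        ] [625.3808151    6.90489661  82.        ] 119.18048020109738
```

```bash
python3 - <<'E'
from h import *
def c(f,roi,t):
    b=cv2.GaussianBlur(cv2.imread(f),(3,3),0);x0,y0,x1,y1=roi
    k=(b.max(2)<t).astype(np.uint8);q=np.zeros_like(k);q[y0:y1,x0:x1]=k[y0:y1,x0:x1]
    n,l,s,ce=cv2.connectedComponentsWithStats(q);i=1+np.argmax(s[1:,4]);return ce[i],s[i]
for t in (60,70,80):
    a=c('pics/side0.png',(252,258,270,275),t);b=c('pics/s9_full.png',(270,230,286,245),t)
    A=plane('side',[a[0]],82)[0];B=plane('side',[b[0]],82)[0];print(a,b,A.round(1),B.round(1),np.linalg.norm(A-B))
x,y=np.array([521.5,-82]),np.radians(-8.4)
E
python3 - <<'E'
import cv2,numpy as np
a=cv2.imread('pics/side0.png')[250:280,245:285];b=cv2.imread('pics/s9_full.png')[225:255,260:300]
cv2.imwrite('pics/hh.png',cv2.resize(np.hstack([a,b]),None,fx=10,fy=10,interpolation=0))
E
```

```text
(array([260.8961039 , 269.75324675]), array([255, 266,  12,   9,  77], dtype=int32)) (array([277.5       , 238.72727273]), array([273, 235,  11,   9,  66], dtype=int32)) [641.7 120.   82. ] [624.9   2.9  82. ] 118.24123758544982
(array([260.76699029, 269.29126214]), array([254, 264,  14,  11, 103], dtype=int32)) (array([277.98765432, 238.87654321]), array([273, 235,  11,   9,  81], dtype=int32)) [642.4 118.5  82. ] [623.5   3.3  82. ] 116.68547302160552
(array([261.44680851, 268.46808511]), array([253, 258,  17,  17, 141], dtype=int32)) (array([278.30909091, 239.13636364]), array([272, 234,  14,  11, 110], dtype=int32)) [641.4 115.5  82. ] [622.4   4.2  82. ] 112.8704695709849
```

View pics/hh.png

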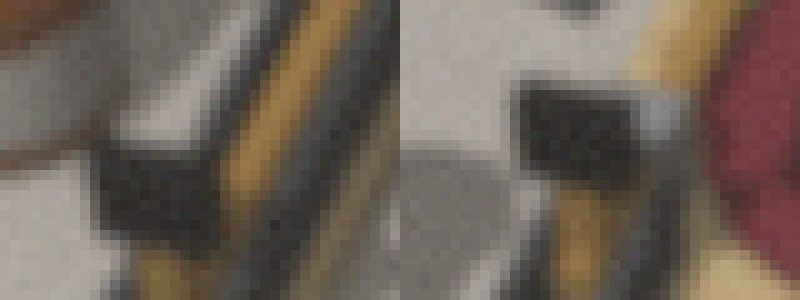

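```bash
python3 - <<'E'
from h import *
b=cv2.imread('pics/s7_full.png')[215:245,270:310]
cv2.imwrite('pics/tip.png',cv2.resize(b,None,fx=16,fy=16,interpolation=0))
J=np.array([521.5,-82]);a=np.radians(-8.4);X=np.array([np.cos(a),np.sin(a)]);Y=np.array([-np.sin(a),np.cos(a)])
for yy in (17,27,37): print(yy,(proj('side',[np.r_[J+86*X+yy*Y,37]])-[270,215])*16)
E
```

```text
17 [[321.97426435 268.72083837]]
27 [[303.09474859 304.90517634]]
37 [[284.01667514 341.4761423 ]]
```

View pics/tip.png

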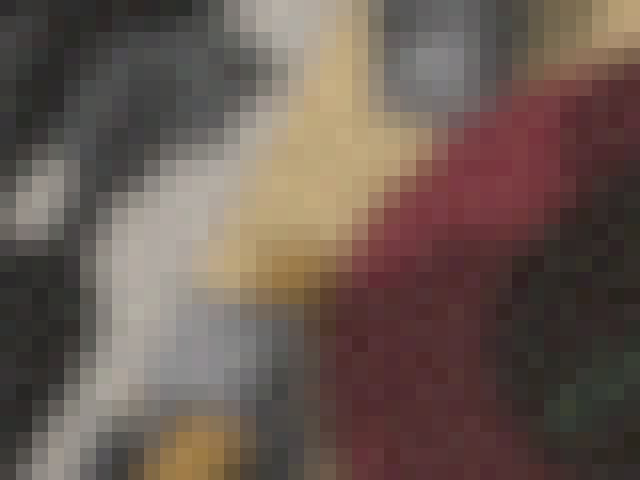

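The handle moved about 117 mm plus its unknown start travel of 0–20 mm, and it met a hard 30 N stop (friction is 3 N). I back the arm away and check with an unobstructed top view.

```bash
python3 go.py 330 -280 240 -8.6
```

```text
dpos m [-0.2441  0.3815 -0.0525] rot [-0.0101 -0.0049  0.0015]
t 15.375 [628.2  61.6 192.5] [-3.131 -0.005 -0.149] F [ 0.7 -1.   0.1] gap 0.7 q [0.04 0.49 1.29 0.01 1.36 1.75]
```

```bash
python3 -m pendant '[{"delta_pos":[-0.02,0.03,-0.05],"rotation":[-0.01,-0.005,0],"claw":0},{"delta_pos":[-0.045,0.07,-0.05],"rotation":[-0.01,-0.005,0],"claw":0},{"delta_pos":[-0.07,0.11,-0.05],"rotation":[-0.01,-0.005,0],"claw":0},{"delta_pos":[-0.1,0.155,-0.05],"rotation":[-0.01,-0.005,0],"claw":0},{"delta_pos":[-0.13,0.2,-0.05],"rotation":[-0.01,-0.005,0],"claw":0},{"delta_pos":[-0.16,0.25,-0.05],"rotation":[-0.01,-0.005,0],"claw":0},{"delta_pos":[-0.19,0.3,-0.05],"rotation":[-0.01,-0.005,0],"claw":0},{"delta_pos":[-0.22,0.34,-0.05],"rotation":[-0.01,-0.005,0],"claw":0},{"delta_pos":[-0.244,0.38,-0.052],"rotation":[-0.01,-0.005,0],"claw":0},{"delta_pos":[-0.244,0.38,-0.052],"rotation":[-0.01,-0.005,0],"claw":0}]'; python3 - <<'E'
from h import *
from meas import board
im=snap('top','t10',250,160,210,150,3.8);b=im[:,:,::-1].copy()
print('spacer',board(b,'top',(410,205,455,300),60))
a=cv2.imread('pics/top0.png')[185:220,255:305]
cv2.imwrite('pics/hh2.png',cv2.resize(np.vstack([a,b[185:220,290:340]]),None,fx=8,fy=8,interpolation=0))
E
```

```text
clock: 16.62
eef_pos: [328.6, -279.8, 238.4]
eef_rot: [-3.141, 0.002, -0.153]
wrist_force: [0.5, 0.4, 0.1]
finger_gap: 0.5
spacer (array([ 478.1, -364. ]), array([ 46.5, 219.1]), -8.86, 982.5)
```

View pics/t10.png

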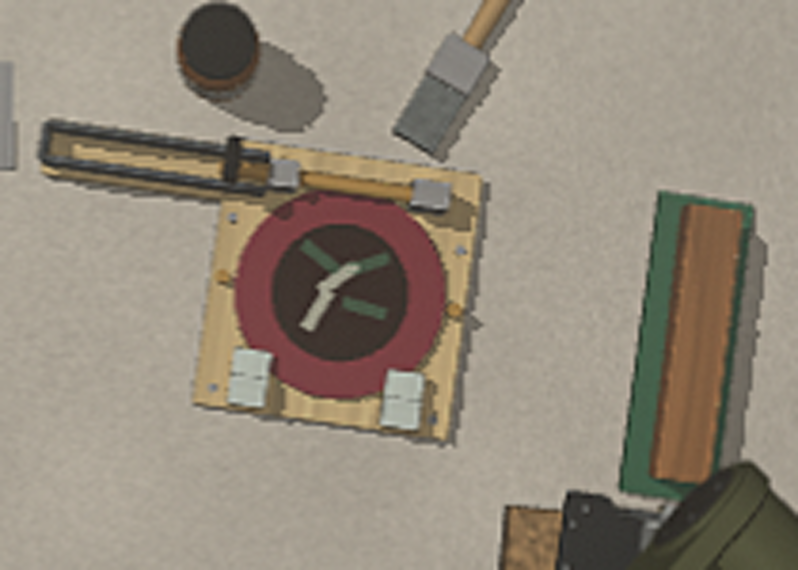

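View pics/hh2.png

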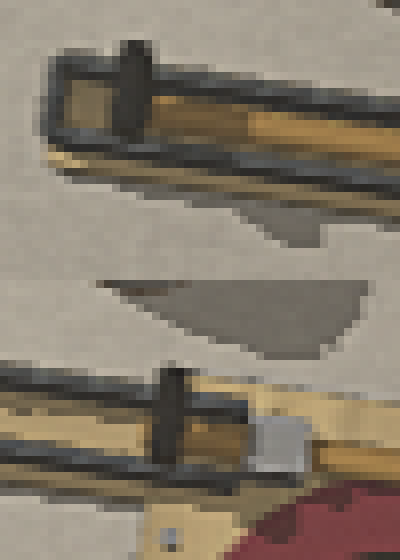

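```bash
python3 - <<'E'
from h import *
P=plane('top',[(271.5,196.3),(311,201.9)],95);print(P.round(1),np.linalg.norm(P[0]-P[1]))
t=cv2.imread('pics/t10_full.png');hsv=cv2.cvtColor(t,cv2.COLOR_BGR2HSV)
d=cv2.inRange(hsv,(170,80,60),(180,255,200));d[:,:300]=0;d[:,385:]=0;d[:200]=0;d[280:]=0
c=np.vstack(cv2.findContours(d,0,2)[0]);print('disc',cv2.minEnclosingCircle(plane('top',cv2.convexHull(c).reshape(-1,2),26)[:,:2].astype(np.float32)))
print(manip.sign_off())
E
```

```text
[[637.4 119.4  95. ]
 [620.2   3.4  95. ]] 117.2554335185419
disc ((522.49072265625, -81.9206314086914), 84.27122497558594)
the job is handed in; nothing more can be done
None
```

The spacer board is on the pile, the bolt is against its stop, and the job is handed in at about 16.7 s of the 54 s allowed. `sign_off` gives no verdict.

- **Spacer:** I lifted the board off the disc and released it on the pile once light contact showed. Its measured centre is (478, -364) at -8.9°, against (479, -366) at -8.8° for the pile. That is about 2 mm off.
- **Bolt:** I pushed it with closed fingers until it stopped hard at about 30 N, against 3 N of friction. Both cameras put the handle's travel at about 117 mm, which makes 130 mm if the bolt started at about 13 mm. The exact start travel was not measured.
- **Check that disagreed:** a mid-push look at the bolt tip suggested it could be up to about 8 mm short of home. That estimate is only good to about 5 mm, so I relied on the hard stop. I saw nothing else in the bolt's way.
- **Disc and surroundings:** the disc's measured centre moved by about 1 mm, which is within measurement error. The jar, brush and sanding block looked unmoved in the last top crop; I did not check the disc stack or the spatula again. The arm ended clear of everything.

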